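# Stack a gear pump in its assembly fixture and clamp it

## Task

Assemble the pump in the blue fixture: put the green body flat into the pocket between the yellow corner guides, then the brass spacer plate on it, then the aluminium cover with its hub up, each squarely home (either way round) and lowered gently rather than dropped. Then swing the hold-down arm over by its red ball so that its pad rests on the cover's hub, and let go. Leave everything else on the bench where it is.

Things in the scene. Friction and masses are not known exactly. Their poses are not given: they have to be found in the camera images.
- pocket (a point): centre of the floor of the blue fixture's pocket, 16 mm above the table; z up, y along the pocket's long side. The pocket is 59 mm (x) by 101 mm (y). Only four yellow L-shaped corner guides bound it, upright to 70 mm above its floor, then flaring outward to about 83 mm. They leave the middle 60 mm of each long side and 30 mm of each short side open
- fixture: the fixture, bolted down, place varies, yaw within 0.4 rad; origin at the underside below the pocket's centre, axes as the pocket's. Base plate 110 (x) x 180 (y) x 16 mm, its centre 20 mm towards +y. Fingers can go down beside a part across its 54 mm width, through the open middles of the long sides
- body_center (a point): centre of the pump body, a green block 54 (x) x 96 (y) x 40 (z) mm, with two dark round bores on top and a brass port stub (18 mm across) sticking 12 mm out of one short end; about 0.6 kg. Stands flat on the table, any yaw.
- spacer_center (a point): centre of the spacer plate: brass, 54 (x) x 96 (y) x 14 (z) mm, two dark round bores marked on top; about 0.35 kg. Lies flat on the table.
- cover_center (a point): centre of the cover: aluminium flange 54 (x) x 96 (y) x 12 mm with a round hub 42 mm across and 20 mm high on top (32 mm high in all; this point is 16 mm above its underside); about 0.3 kg. Lies hub up on the table.
- clamp (a joint): angle of the hold-down arm, rad: 0 = level over the pocket, pad resting on the hub of a complete stack; positive = lifted; 1.57 = upright. Starts leaning back, away from the pocket, at 1.75 to 1.95 (stop at 2.0), and stays there by hinge friction. Moving it takes 1 to 3 N at the ball; brought over past about 1.1 it sinks slowly (1 to 2 s) by its own weight (0.35 kg)
- hinge (a point): hinge of the hold-down arm, axis along the fixture's x, 90 mm from the pocket centre towards the pocket's +y and 104 mm above the pocket floor (120 mm above the table), between two blue cheeks
- clamp_ball (a point): centre of the red ball, 32 mm across, at the end of the hold-down arm, 135 mm from the hinge; the arm is an 18 x 12 mm steel bar with a pad under it 90 mm from the hinge. Leaning back, the ball is about 0.25 m above the table and 24 to 50 mm beyond the hinge
- reflector: bystander, to be left alone: bright steel lamp reflector dome, 88 mm across, 55 mm high, standing about where a pump part could; origin at its underside
- plug: bystander, to be left alone: black threaded plug, 42 mm across, 40 mm high; origin at its underside
- nipple: bystander, to be left alone: copper pipe nipple, 40 mm across, 42 mm high; origin at its underside
- flange: bystander, to be left alone: dark cast pipe flange, 90 mm across, 44 mm high, beyond the fixture; origin at its underside
- wrench: bystander, to be left alone: wrench, 190 mm long, lying beyond the fixture; origin in its handle, lying flat
- spray_can: bystander, to be left alone: red spray can, 62 mm across, 190 mm high, at the left; origin at its underside
- battery: bystander, to be left alone: black battery, 150 x 85 x 95 mm high, at the right; origin at its underside
There are look-alikes about, which are no part of the job. Leave any pink look-alike of the part that bears cover_center alone.

How it is judged (in metres and radians):
On the way, in this order (a step that is already met when the one before it is completed fails the run):
1. pump body seated squarely on the pocket floor (horizontal distance between body_center and pocket below 0.006 m and z of body_center in the frame of pocket between 0.016 and 0.024 m and angle between the y axis of body_center and the y axis of pocket, either way round below 0.08 rad and angle between body_center's own z axis and vertical below 0.06 rad), for 0.2 s.
2. spacer seated squarely on the body (all of step 1 and horizontal distance between spacer_center and pocket below 0.006 m and z of spacer_center in the frame of pocket between 0.043 and 0.051 m and angle between the y axis of spacer_center and the y axis of pocket, either way round below 0.08 rad and angle between spacer_center's own z axis and vertical below 0.06 rad), for 0.2 s.
3. cover seated squarely on the spacer, hub up (all of step 2 and horizontal distance between cover_center and pocket below 0.006 m and z of cover_center in the frame of pocket between 0.066 and 0.074 m and angle between the y axis of cover_center and the y axis of pocket, either way round below 0.08 rad and angle between cover_center's own z axis and vertical below 0.06 rad), for 0.2 s.
4. hold-down arm swung over onto the cover (all of step 3 and value of joint clamp between -0.05 and 0.05 rad), for 0.2 s.
At the end, for the whole second after the job is handed in: Body, spacer and cover stacked in that order in the pocket, each within 6 mm of the pocket's centre, 4 mm of its proper height, 0.08 rad of square and 0.06 rad of upright, at rest; hold-down arm within 0.05 rad of level, at rest with its pad bearing on the cover (all of step 4 and contact force between clamp and cover above 0.3 N and linear speed of each of pump_body, spacer, cover below 0.02 m/s and velocity of joint clamp between -0.05 and 0.05 rad/s); the robot touches nothing.
It fails at once if another thing on the bench pushed more than 30 mm from its place (distance of any of reflector, plug, nipple, flange, wrench, spray_can, battery from where it was at the start of the episode above 0.03 m).
It fails at once if a pump part dropped into the pocket (faster than 0.5 m/s between the guides) ((horizontal distance between body_center and pocket below 0.03 m and z of body_center in the frame of pocket below 0.09 m and linear speed of pump_body above 0.5 m/s) or (horizontal distance between spacer_center and pocket below 0.03 m and z of spacer_center in the frame of pocket below 0.077 m and linear speed of spacer above 0.5 m/s) or (horizontal distance between cover_center and pocket below 0.03 m and z of cover_center in the frame of pocket below 0.086 m and linear speed of cover above 0.5 m/s)).
It also fails if it takes over 72 s, if anything falls off the work surface, if the arm or the gripper's body presses on something with over 40 N, if the wrist force passes 120 N, or if a joint passes its speed limit or range.

## Robot

A 6-joint arm with a two-finger parallel gripper is mounted at the origin on the work surface. World frame = base frame: x ahead of the robot, y to its left, z up, the work surface at z = 0. Lengths are in m, angles in degrees, forces in N, time in s.
With the tool pointing down it reaches from about 0.375 to 0.9 m from the base axis. Payload 3.1 kg.
Tool frame: the origin (TCP) lies on the centre line of the jaws, within the pads' length; the fingertips stand 25 mm ahead of it and the grasp point (between the pads) lies 6 mm ahead of it; z points along the fingers, y is the line along which they close (so a half turn about z gives the same grasp; the last joint's range is limited). The gripper opens to 87 mm and grips with 3 to 60 N. Pads are 19 mm wide; open, the fingers measure 117 mm over their backs; the gripper's body (75 mm by 190 mm) begins 51 mm behind the grasp point.
Start: joints at [-86.66, 30.224, 82.088, -0, 67.689, -10.227], TCP at [0.147, -0.608, 0.248] pointing down, gripper open.
Joint ranges: [-176.69, 176.69], [-43.24, 126.21], [12.49, 139.97], [-82, 262], [0, 151.66], [-163.58, 163.58]. Speed limits (degrees/s): [159.86, 159.86, 180, 180, 180, 180].

## Interface

Orientations are given as a 3x3 rotation matrix whose columns are the frame's x, y, z axes.
In Python, from rig import bot, cams, models gives the robot as it stands. The module is installed in compiled form; this text tells all that it offers.
- The arm moves only by the shell command python3 -m handwheel 'ROWS' [OPENING]. ROWS is JSON, a list of rows, each a list of 6 numbers: the shift along the world's x, y, z each as a share of 1 m, from -1 to 1, then the turn, a rotation vector about the world's x, y, z each as a share of 2 rad, from -1 to 1. In form: [[dx, dy, dz, wx, wy, wz], ...]. A call has exactly 8 rows; each row is the pose to reach, as a shift and turn from the pose commanded when the call began; what a row does not reach only later rows make up. A row lasts 1/12 s, in which the tool goes at most 41.7 mm and 7.16 degrees, less where a joint would pass 70% of its speed; a pose out of reach is approached as far as the arm can. A call with a number of a shift or a turn outside -1 to 1 is refused whole. A call with a gripper value outside its range is refused whole. OPENING is the opening, from -1 (shut) to 1 (fully open), so that 0 is half open, set as the call begins (- or left out, the last holds). The fingers move at their own pace and stop on an object; the grip force is fixed at half the most. Time passes only in rows, so rows that repeat a pose let the fingers close, or fill a call up. It gives the time, the measured TCP pose, the force, the opening and the grip force at its end, in the units of the state.
- bot.read_state(): the state, without advancing time (a new reading comes with each control period).
- cams.capture(name): name is "scene" or "top" or "wrist"; returns (picture, depth): 400x640x3 uint8, blue, green, red; 400x640 float32, m along the optical axis (not along the pixel's ray), 0 where there is no reading.
- cams.calibration(name): a dict with "mtx" (3x3 intrinsics, pixels), "dist_coeffs" ([k1, k2, p1, p2, k3] as OpenCV has them; the pictures are not rectified), "R" (3x3) and "t" (3): a world point X has camera coordinates R X + t; the wrist camera has in their place "tool_from_camera" (4x4, takes a point from camera to tool coordinates, whose origin is the TCP and whose axes are the flange's). Camera axes: x right, y down, z forward; pixel columns grow to the right and rows downward; lengths in m; the calibration is good to about 2 mm. A picture is of the moment at which its call begins: read the wrist's pose just before it. calibration takes no time and is no camera call.
- bot.hand_in(): hands the job in; it is judged then, once.
Trained networks look in the newest picture that a camera, given by its name, has taken for a name from the list of things; names that differ only in an ending like _2 or _b are one class to them, and where a whole thing is asked for, a point or a joint stands for the part that bears it (a point fixed in the world has none). Each returns a list of dicts, best first, with "conf" (0 to 1); they miss things now and then, are a little off and sometimes report something else, mostly with a low value. They report only what shows in the picture. A call takes as long as a camera call. They do not tell look-alikes from the thing itself.
- models.spot_in(query, camera): "position" ([column, row] in pixels, amid what is visible of it).
- models.tip_of(query, camera): "position" ([column, row] in pixels: a listed point, or the origin of a listed thing).
The state is a dict: "time_s": time; "joint_positions": joint angles; "qvel": joint speeds; "tau": joint torques, N m; "position": TCP position; "tcp_rot": TCP orientation; "force": force on the tool from outside, world axes, zero at the start; "moment": the same for the moment, N m; "opening": opening from 0.0 (shut) to 1.0 (fully open); "grasp_force": force on a finger pad.
Only numpy, scipy, OpenCV 4.12 (cv2) and the standard library are available. Lean on these libraries where they do the work, as an engineer would, in place of code of your own. Each camera call takes 0.05 s, during which the arm holds its last target. There are 200 camera calls.

## Working session

There is one attempt and no reset: what is moved stays moved. The work goes in short steps, Python scripts to look and compute and a shell command to move; the robot and the scene stay as the last step left them, time stands still between calls to the robot, and variables do not carry over. Pictures are saved under pics/ and viewed, at most 10 in all, crops included, and the job is handed in when it is done.

```bash
mkdir -p pics; cat > h.py <<'E'
import numpy as np, cv2
from rig import bot, cams, models
def cap(n):
    s=bot.read_state(); im,d=cams.capture(n); c=cams.calibration(n)
    K=np.array(c["mtx"]);D=np.array(c["dist_coeffs"])
    if n=="wrist":
        T=np.array(c["tool_from_camera"]); R=np.array(s["tcp_rot"]); p=np.array(s["position"])
        Rw=R@T[:3,:3]; tw=R@T[:3,3]+p
    else:
        Rw=np.array(c["R"]).T; tw=-Rw@np.array(c["t"])
    return im,d,K,D,Rw,tw
def ray(v,uv):
    _,_,K,D,Rw,tw=v
    q=cv2.undistortPoints(np.array(uv,float).reshape(-1,1,2),K,D).reshape(-1,2)
    return np.c_[q,np.ones(len(q))]@Rw.T
def atz(v,uv,z):
    r=ray(v,uv); return v[5]+r*((z-v[5][2])/r[:,2])[:,None]
def cloud(v):
    h,w=v[1].shape; u=np.stack(np.meshgrid(np.arange(w),np.arange(h)),-1).reshape(-1,2)
    return (v[5]+ray(v,u)*v[1].reshape(-1,1)).reshape(h,w,3)
def proj(v,X):
    _,_,K,D,Rw,tw=v
    return cv2.projectPoints((np.array(X,float).reshape(-1,3)-tw)@Rw,np.zeros(3),np.zeros(3),K,D)[0].reshape(-1,2)
E
python3 - <<'E'
from h import *
for n in("scene","top"):
    v=cap(n); cv2.imwrite(f"pics/{n}0.png",v[0]); C=cloud(v)
    print(n,v[5].round(3))
    for q in("body_center","spacer_center","cover_center","pocket","hinge","clamp_ball","reflector","fixture"):
        for r in models.tip_of(q,n)[:3]:
            u=np.array(r["position"]);i=u.round().astype(int);print(q,round(r["conf"],2),u.round(),C[min(max(i[1],0),399),min(max(i[0],0),639)].round(3))
print(bot.read_state())
E
```

```text
scene [1.06  0.984 1.083]
body_center 0.97 [402. 278.] [0.447 0.33  0.039]
body_center 0.67 [301. 165.] [ 0.466 -0.302  0.03 ]
spacer_center 0.67 [270. 177.] [ 0.593 -0.303  0.018]
spacer_center 0.32 [264. 224.] [ 0.707 -0.085  0.013]
cover_center 0.73 [354. 292.] [0.592 0.305 0.031]
cover_center 0.6 [393. 241.] [0.379 0.186 0.028]
pocket 0.57 [321. 216.] [0.545 0.013 0.062]
hinge 0.74 [272. 146.] [1.06  0.984 1.083]
hinge 0.66 [330. 210.] [0.538 0.058 0.122]
clamp_ball 0.77 [336. 183.] [0.542 0.096 0.257]
reflector 0.61 [298. 165.] [ 0.475 -0.31   0.028]
fixture 0.87 [320. 219.] [0.547 0.01  0.047]
top [0.281 0.008 1.624]
body_center 0.57 [235. 229.] [0.431 0.31  0.036]
spacer_center 0.93 [402. 190.] [ 0.6   -0.322  0.016]
spacer_center 0.59 [328. 212.] [ 0.506 -0.037  0.02 ]
cover_center 0.91 [275. 246.] [0.372 0.158 0.037]
cover_center 0.77 [242. 188.] [0.589 0.293 0.031]
cover_center 0.62 [327. 208.] [ 0.522 -0.033  0.016]
pocket 0.85 [330. 206.] [ 0.53  -0.044  0.015]
pocket 0.49 [243. 190.] [0.582 0.29  0.029]
hinge 0.79 [306. 198.] [0.538 0.046 0.136]
hinge 0.25 [403. 227.] [ 
[... 495 characters left out ...]
.74693882e-04,
        6.76882103e+01, -1.02292828e+01]), 'qvel': array([ 0.02612609, -0.02890742, -0.03618716,  0.02318603, -0.03782989,
        0.01162709]), 'tau': array([-1.52506327e-03, -4.40003586e+01, -1.76987511e+01,  6.34590187e-02,
        5.04061882e-02, -1.58900639e-05]), 'position': array([ 0.14667113, -0.60752273,  0.24756932]), 'tcp_rot': array([[ 9.72078465e-01,  2.34656042e-01,  1.14907246e-05],
       [ 2.34656042e-01, -9.72078464e-01, -3.75952333e-05],
       [ 2.34793722e-06,  3.92418847e-05, -9.99999999e-01]]), 'force': array([0.40945366, 0.31652862, 0.19765373]), 'moment': array([-0.00801018, -0.04003999, -0.00959384]), 'grasp_force': 0.0, 'opening': 0.9968348289848882}
```

```bash
python3 - <<'E'
import cv2
a=cv2.imread("pics/top0.png")[130:290,190:450]; b=cv2.imread("pics/scene0.png")
cv2.imwrite("pics/topc.png",cv2.resize(a,None,fx=3,fy=3,interpolation=cv2.INTER_CUBIC))
cv2.imwrite("pics/scenec.png",cv2.resize(b[100:360,180:520],None,fx=2.3,fy=2.3,interpolation=cv2.INTER_CUBIC))
E
```

```text
(no output)
```

View pics/topc.png

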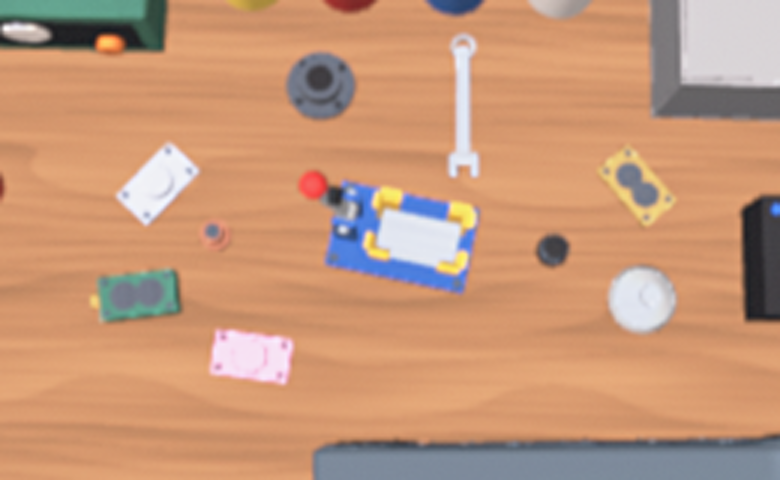

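View pics/scenec.png

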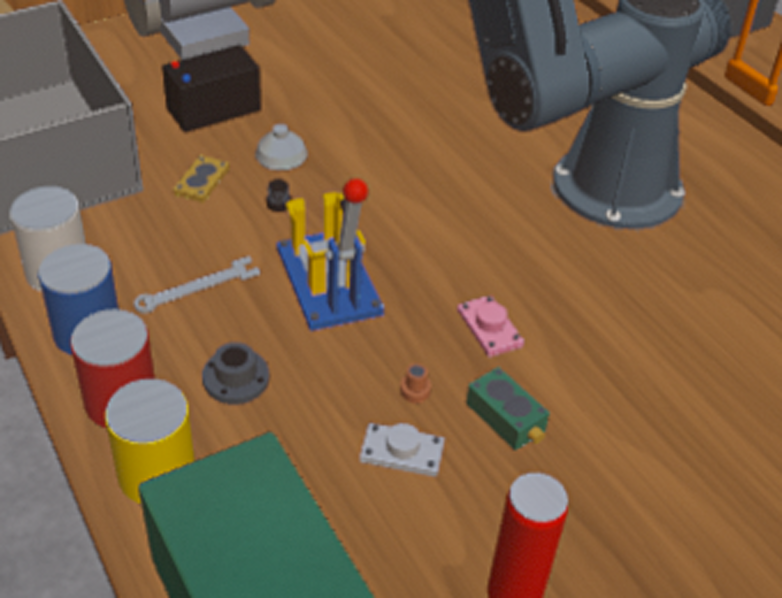

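The top view (crop/3 + (190,130)) gives these candidates:
- **Body:** green block with a port stub at (236,228). The large green case at the back is far too big.
- **Spacer:** brass plate at (402,192).
- **Cover:** the aluminium one at (243,191). The pink one at (274,249) is the look-alike and stays put.
- **Reflector:** the dome at (403,229).
- **Pocket:** at (329,209), with the hinge on its left (+y) side.

Next I measure positions and yaws.

```bash
python3 - <<'E'
from h import *
v=cap("top"); C=cloud(v); hsv=cv2.cvtColor(v[0],cv2.COLOR_BGR2HSV)
def show(n,m,z,c,r=35):
    M=np.zeros(m.shape,np.uint8); M[c[1]-r:c[1]+r,c[0]-r:c[0]+r]=1; M=(m&(M>0)).astype(np.uint8)
    k,l,s,_=cv2.connectedComponentsWithStats(M); b=1+np.argmax(s[1:,4]); ys,xs=np.where(l==b)
    P=atz(v,np.c_[xs,ys],z)[:,:2]; (cx,cy),wh,a=cv2.minAreaRect((P*1000).astype(np.float32))
    bx=cv2.boxPoints(((cx,cy),wh,a)); e=max([bx[1]-bx[0],bx[2]-bx[1]],key=np.linalg.norm)
    print(n,round(cx),round(cy),np.round(wh),"long yaw",round(np.degrees(np.arctan2(e[1],e[0]))%180,1),"depth z",np.median(C[ys,xs,2]).round(3),len(xs))
H,S,V=[hsv[...,i].astype(int) for i in range(3)]
show("body",(H>60)&(H<95)&(S>60)|((S<70)&(V<130)),.04,(236,228),22)
print(hsv[192,402],hsv[187,408],hsv[200,402],hsv[175,402],hsv[191,243],hsv[206,329])
show("spacer",C[...,2]>.007,.014,(402,192),22)
show("cover",(S<60)&(V>120),.012,(243,191),22)
show("fixture",(H>100)&(H<125)&(S>120),.016,(329,209))
show("floor",(S<60)&(V>140),.016,(330,209),18)
for n in("top","scene"):
    w=v if n=="top" else cap(n)
    hs=cv2.cvtColor(w[0],cv2.COLOR_BGR2HSV).astype(int); c=(293,190) if n=="top" else (336,183)
    Y,X=np.mgrid[0:400,0:640]; m=((hs[...,0]<6)|(hs[...,0]>174))&(hs[...,1]>180)&(np.hypot(X-c[0],Y-c[1])<14)
    u=np.array([X[m].mean(),Y[m].mean()]); print("ball",n,u,m.sum(),atz(w,[u],.25)[0].round(4),w[5].round(3))
E
```

```text
body 434 305 [53. 94.] long yaw 97.8 depth z 0.038 213
[112  42 141] [ 13 127 207] [ 22 121 240] [ 12 123 217] [114   5 245] [110  16 238]
spacer 593 -319 [103.  58.] long yaw 41.0 depth z 0.014 344
cover 582 295 [ 56. 101.] long yaw 137.7 depth z 0.012 390
fixture 521 -12 [163. 105.] long yaw 79.4 depth z 0.016 361
floor 519 -44 [137.  71.] long yaw 79.0 depth z 0.016 424
ball top [296.125 191.375] 16 [0.54   0.0758 0.25  ] [0.281 0.008 1.624]
ball scene [334.11904762 182.5952381 ] 84 [0.542  0.0846 0.25  ] [1.06  0.984 1.083]
```

```bash
R='python3 -m handwheel'
python3 -m handwheel '[[0.17,0.26,0.1,0,0,0.49],[0.17,0.26,0.1,0,0,0.49],[0.17,0.26,0.1,0,0,0.49],[0.17,0.26,0.1,0,0,0.49],[0.17,0.26,0.1,0,0,0.49],[0.17,0.26,0.1,0,0,0.49],[0.17,0.26,0.1,0,0,0.49],[0.17,0.26,0.1,0,0,0.49]]' 1
python3 -m handwheel '[[0.16,0.22,0.01,0,0,0.245],[0.16,0.22,0.01,0,0,0.245],[0.16,0.22,0.01,0,0,0.245],[0.16,0.22,0.01,0,0,0.245],[0.16,0.22,0.01,0,0,0.245],[0.16,0.22,0.01,0,0,0.245],[0.16,0.22,0.01,0,0,0.245],[0.16,0.22,0.01,0,0,0.245]]'
python3 - <<'E'
from h import *
v=cap("wrist"); cv2.imwrite("pics/w1.png",v[0]); np.savez("w1.npz",*v)
print(v[5].round(3),v[4].round(2),bot.read_state()["time_s"])
for q in("pocket","hinge","clamp_ball"): print(q,[(r["conf"],r["position"]) for r in models.tip_of(q,"wrist")[:2]])
E
```

```text
time_s: 1.67
position: [0.3176, -0.3451, 0.3486]
tcp_rot: [[0.341, 0.94, 0.001], [0.94, -0.341, -0.0], [0.0, 0.001, -1.0]]
force: [-0.1, -0.4, -0.4]
opening: 1.002
grasp_force: 0.0
time_s: 2.33
position: [0.4787, -0.1239, 0.358]
tcp_rot: [[-0.141, 0.99, 0.002], [0.99, 0.141, 0.001], [0.001, 0.002, -1.0]]
force: [-1.1, 0.4, 0.3]
opening: 0.994
grasp_force: 0.0
[ 0.469 -0.046  0.495] [[ 0.99  0.13  0.04]
 [ 0.14 -0.95 -0.29]
 [ 0.    0.29 -0.96]] 2.3833
pocket [(0.94, [355.9, 102.8])]
hinge [(0.84, [393.7, 27.1])]
clamp_ball []
```

View pics/w1.png

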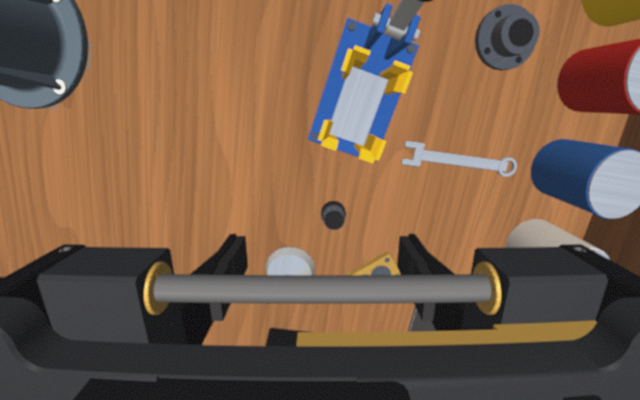

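The wrist view shows the fixture with its pocket at (357,103) and its hinge at the top (394,27), the plug at (333,214), and the wrench to the right. I'll move closer for an accurate fixture fit.

```bash

python3 -m handwheel '[[0.02,0.09,-0.06,0,0,0],[0.02,0.09,-0.06,0,0,0],[0.02,0.09,-0.06,0,0,0],[0.02,0.09,-0.06,0,0,0],[0.02,0.09,-0.06,0,0,0],[0.02,0.09,-0.06,0,0,0],[0.02,0.09,-0.06,0,0,0],[0.02,0.09,-0.06,0,0,0]]'
cat > fit.py <<'E'
from h import *
from scipy.optimize import minimize
def rectfit(v,M,ign,x0,box,z,reg):
    """fit pose (x,y,yaw) of rectangle box=(x0,x1,y0,y1) at height z to mask M; reg = sampled region; ign=ignored pixels"""
    B=cv2.GaussianBlur(M.astype(np.float32),(0,0),1.0); I=ign.astype(np.float32)
    g=np.stack(np.meshgrid(np.arange(reg[0],reg[1],.0015),np.arange(reg[2],reg[3],.0015)),-1).reshape(-1,2)
    ins=((g[:,0]>box[0])&(g[:,0]<box[1])&(g[:,1]>box[2])&(g[:,1]<box[3])).astype(np.float32)
    def c(p):
        a=p[2]; R=np.array([[np.cos(a),-np.sin(a)],[np.sin(a),np.cos(a)]])
        u=proj(v,np.c_[g@R.T+p[:2],np.full(len(g),z)]).astype(np.float32)
        s=lambda A:cv2.remap(A,u[:,:1],u[:,1:],cv2.INTER_LINEAR,borderValue=0).ravel()
        w=1-s(I); return (w*(s(B)-ins)**2).sum()/w.sum()
    best=None
    for d in(0,.06,-.06):
        r=minimize(c,[x0[0],x0[1],x0[2]+d],method="Nelder-Mead",options=dict(initial_simplex=np.array([x0[0],x0[1],x0[2]+d])+np.array([[0,0,0],[.01,0,0],[0,.01,0],[0,0,.08]])))
        if best is None or r.fun<best.fun: best=r
    return best.x,best.fun
E
python3 - <<'E'
from fit import *
v=cap("wrist"); cv2.imwrite("pics/w2.png",v[0]); np.savez("w2.npz",*v)
H,S,V=[cv2.cvtColor(v[0],cv2.COLOR_BGR2HSV)[...,i].astype(int) for i in range(3)]
wood=(H<20)&(S>60)&(S<190)
yel=(H>=20)&(H<35)&(S>150)
yel=cv2.dilate(yel.astype(np.uint8),np.ones((5,5)))
M=((H>95)&(H<130)&(S>120))|((S<60)&(V>120))
x,f=rectfit(v,M,yel,(.525,-.044,np.radians(-10.6)),(-.055,.055,-.07,.2),.016,(-.085,.085,-.1,.03))
print("pocket",x.round(4),np.degrees(x[2]).round(2),f, "tip",[(r["conf"],atz(v,[r["position"]],.016)[0].round(4)) for r in models.tip_of("pocket","wrist")[:1]])
for q,z in(("hinge",.12),):print(q,[(r["conf"],atz(v,[r["position"]],z)[0].round(4)) for r in models.tip_of(q,"wrist")[:1]])
a=x[2];R=np.array([[np.cos(a),-np.sin(a)],[np.sin(a),np.cos(a)]])
im=v[0].copy()
def poly(pts,z,c):
    P=np.array(pts)@R.T+x[:2]; cv2.polylines(im,[proj(v,np.c_[P,np.full(len(P),z)]).round().astype(int)],True,c,1)
poly([(-.055,-.07),(.055,-.07),(.055,.11),(-.055,.11)],.016,(0,0,255))
poly([(-.0295,-.0505),(.0295,-.0505),(.0295,.0505),(-.0295,.0505)],.016,(0,255,0))
poly([(-.0295,-.0505),(.0295,-.0505),(.0295,.0505),(-.0295,.0505)],.086,(255,0,255))
cv2.imwrite("pics/w2o.png",cv2.resize(im[0:260,180:560],None,fx=2,fy=2))
E
```

```text
time_s: 3.2
position: [0.4971, -0.0392, 0.2985]
tcp_rot: [[-0.133, 0.991, 0.002], [0.991, 0.133, -0.001], [-0.001, 0.002, -1.0]]
force: [0.0, 0.9, 0.1]
opening: 1.005
grasp_force: 0.0
pocket [ 0.5215 -0.0347 -0.181 ] -10.37 0.016288481652736664 tip [(0.7, array([ 0.5219, -0.0371,  0.016 ]))]
hinge [(0.54, array([ 0.5126, -0.0138,  0.12  ]))]
```

View pics/w2o.png

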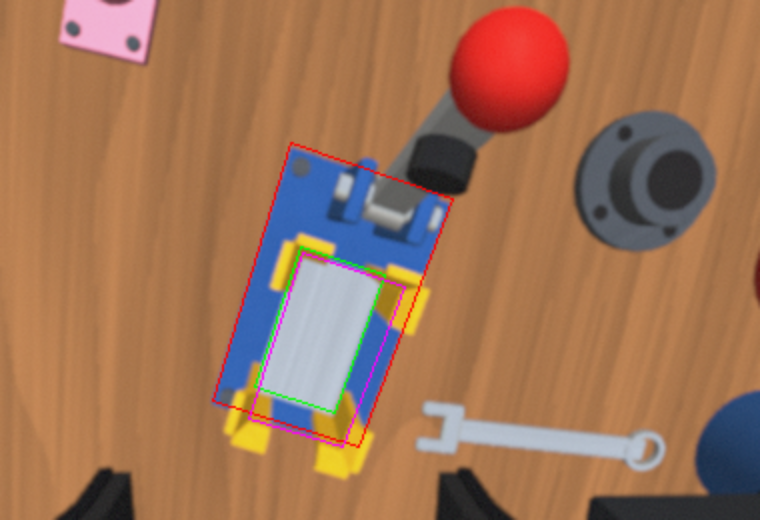

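The overlay matches the plate, the pocket floor and the guides well: pocket at (0.5215, -0.0347), yaw -10.4°. On to the body, passing clear of the ball.

```bash

python3 -m handwheel '[[-0.04,0.02,0,0,0,0],[-0.08,0.02,0,0,0,0],[-0.08,0.25,0,0,0,0],[-0.08,0.25,0,0,0,0],[-0.08,0.25,0,0,0,0],[-0.08,0.25,0,0,0,0],[-0.08,0.25,0,0,0,0],[-0.08,0.25,0,0,0,0]]'
python3 -m handwheel '[[0.01,0.07,-0.06,0,0,0],[0.01,0.07,-0.06,0,0,0],[0.01,0.07,-0.06,0,0,0],[0.01,0.07,-0.06,0,0,0],[0.01,0.07,-0.06,0,0,0],[0.01,0.07,-0.06,0,0,0],[0.01,0.07,-0.06,0,0,0],[0.01,0.07,-0.06,0,0,0]]'
python3 - <<'E'
from fit import *
v=cap("wrist"); np.savez("w3.npz",*v)
H,S,V=[cv2.cvtColor(v[0],cv2.COLOR_BGR2HSV)[...,i].astype(int) for i in range(3)]
s=bot.read_state(); print(s["time_s"],s["position"].round(4),np.degrees(np.arctan2(s["tcp_rot"][1,1],s["tcp_rot"][0,1])))
print(proj(v,[[.434,.305,.04]]))
wood=(H<20)&(S>60)
x,f=rectfit(v,~wood,np.zeros_like(H),(.434,.305,np.radians(7.8)),(-.027,.027,-.048,.048),.04,(-.05,.05,-.04,.04))
x,f=rectfit(v,~wood,np.zeros_like(H),x,(-.027,.027,-.048,.048),.04,(-.04,.04,-.055,.04))
print(x.round(4),np.degrees(x[2]),f)
a=x[2];R=np.array([[np.cos(a),-np.sin(a)],[np.sin(a),np.cos(a)]]); im=v[0].copy()
for z in(.04,0):
    P=np.array([(-.027,-.048),(.027,-.048),(.027,.048),(-.027,.048)])@R.T+x[:2]
    cv2.polylines(im,[proj(v,np.c_[P,np.full(4,z)]).round().astype(int)],True,(0,0,255),1)
cv2.imwrite("pics/w3o.png",im)
E
```

```text
time_s: 4.02
position: [0.4165, 0.2159, 0.2981]
tcp_rot: [[-0.137, 0.991, 0.002], [0.991, 0.137, 0.002], [0.002, 0.002, -1.0]]
force: [0.2, 0.2, 0.6]
opening: 1.001
grasp_force: 0.0
time_s: 4.68
position: [0.4273, 0.2815, 0.2388]
tcp_rot: [[-0.134, 0.991, 0.002], [0.991, 0.134, 0.001], [0.0, 0.002, -1.0]]
force: [0.3, -0.0, -1.2]
opening: 1.001
grasp_force: 0.0
4.7333 [0.4272 0.2816 0.2387] 7.698809559609779
[[329.16458136 160.76482989]]
[0.4397 0.3128 0.1496] 8.570535189809142 0.006977578159421682
```

View pics/w3o.png

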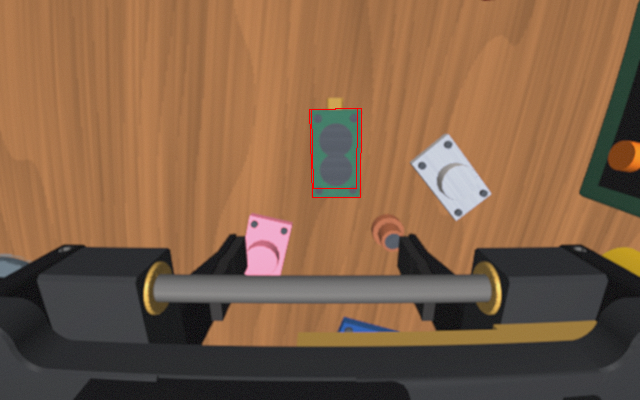

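The fit matches the green block at (336,153) in the picture: body at (0.4397, 0.3128), yaw 8.6°. The cover is at (451,177) and the pink decoy at (266,245). Now I grasp the body.

```bash

python3 -m handwheel '[[0.0125,0.0312,0,0,0,0.0076],[0.0125,0.0312,-0.04,0,0,0.0076],[0.0125,0.0312,-0.08,0,0,0.0076],[0.0125,0.0312,-0.12,0,0,0.0076],[0.0125,0.0312,-0.15,0,0,0.0076],[0.0125,0.0312,-0.18,0,0,0.0076],[0.0125,0.0312,-0.199,0,0,0.0076],[0.0125,0.0312,-0.199,0,0,0.0076]]'
python3 -m handwheel '[[0,0,0,0,0,0],[0,0,0,0,0,0],[0,0,0,0,0,0],[0,0,0,0,0,0],[0,0,0,0,0,0],[0,0,0,0,0,0],[0,0,0,0,0,0],[0,0,0,0,0,0]]' -1
python3 - <<'E'
from h import *
P=[]
for n in("scene","top"):
    v=cap(n); r=[q for q in models.spot_in("clamp_ball",n)[:1]]; u=r[0]["position"]; P.append((v[5],ray(v,[u])[0])); print(n,r)
A=np.zeros((3,3));b=np.zeros(3)
for o,d in P:
    d=d/np.linalg.norm(d);M=np.eye(3)-np.outer(d,d);A+=M;b+=M@o
print(np.linalg.solve(A,b))
E
```

```text
time_s: 5.4
position: [0.4374, 0.3121, 0.0354]
tcp_rot: [[-0.15, 0.989, -0.006], [0.989, 0.15, -0.003], [-0.002, -0.007, -1.0]]
force: [-1.1, 0.4, -0.4]
opening: 1.002
grasp_force: 0.0
time_s: 6.07
position: [0.4386, 0.3136, 0.0394]
tcp_rot: [[-0.15, 0.989, -0.001], [0.989, 0.15, -0.0], [0.0, -0.001, -1.0]]
force: [-2.2, -1.4, 5.9]
opening: 0.621
grasp_force: 30.0
scene [{'position': [334.6, 194.9], 'conf': 0.55}]
top [{'position': [298.4, 195.1], 'conf': 0.6}]
[0.5353904  0.07223015 0.1928895 ]
```

```bash

python3 -m handwheel '[[0,0,0.02,0,0,0],[0,0,0.05,0,0,0],[0,0,0.09,0,0,0],[0,0,0.13,0,0,0],[0,0,0.17,0,0,0],[0,0,0.21,0,0,0],[0,0,0.25,0,0,0],[0,0,0.29,0,0,0]]'
python3 -m handwheel '[[0.01,-0.03,0.02,0,0,-0.02],[0.02,-0.065,0.02,0,0,-0.05],[0.03,-0.1,0.02,0,0,-0.08],[0.04,-0.135,0.02,0,0,-0.11],[0.045,-0.17,0.02,0,0,-0.14],[0.055,-0.21,0.02,0,0,-0.166],[0.06,-0.245,0.02,0,0,-0.166],[0.065,-0.275,0.02,0,0,-0.166]]'
python3 -m handwheel '[[0.01,-0.03,0,0,0,0],[0.0174,-0.055,0,0,0,0],[0.0174,-0.0725,0,0,0,0],[0.0174,-0.0725,-0.03,0,0,0],[0.0174,-0.0725,-0.06,0,0,0],[0.0174,-0.0725,-0.09,0,0,0],[0.0174,-0.0725,-0.11,0,0,0],[0.0174,-0.0725,-0.12,0,0,0]]'
python3 - <<'E'
from h import *
s=bot.read_state(); print(s["time_s"],s["position"].round(4),np.degrees(np.arctan2(s["tcp_rot"][1,1],s["tcp_rot"][0,1])),s["force"],s["joint_positions"].round(1))
v=cap("wrist"); cv2.imwrite("pics/w4.png",v[0])
E
```

```text
time_s: 6.93
position: [0.4376, 0.313, 0.3293]
tcp_rot: [[-0.151, 0.989, -0.003], [0.989, 0.151, -0.001], [-0.001, -0.003, -1.0]]
force: [1.4, 0.8, -5.7]
opening: 0.621
grasp_force: 30.0
time_s: 7.6
position: [0.503, 0.0363, 0.3471]
tcp_rot: [[0.181, 0.984, -0.003], [0.984, -0.181, -0.0], [-0.001, -0.003, -1.0]]
force: [0.7, 0.2, -5.7]
opening: 0.619
grasp_force: 30.0
time_s: 8.27
position: [0.5182, -0.0331, 0.2244]
tcp_rot: [[0.18, 0.984, -0.009], [0.984, -0.18, 0.002], [0.001, -0.009, -1.0]]
force: [-0.7, 0.8, -5.1]
opening: 0.62
grasp_force: 30.0
8.2667 [ 0.5182 -0.0331  0.2244] -10.369871065234284 [-0.70696263  0.79877628 -5.13937121] [-16.   24.1  98.3  -0.   58.2  -5.6]
```

View pics/w4.png

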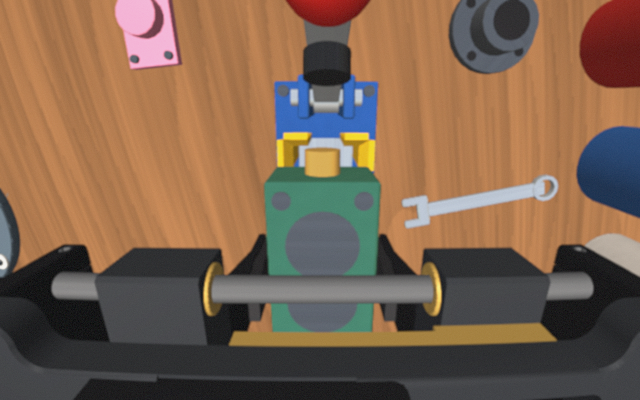

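The held body at (322,250) lines up with the guides at (276–375,150), and the arm leans back out of the way. Descending to just above the flare.

```bash

python3 -m handwheel '[[0,0,-0.02,0,0,0],[0,0,-0.04,0,0,0],[0,0,-0.06,0,0,0],[0,0,-0.07,0,0,0],[0,0,-0.08,0,0,0],[0,0,-0.08,0,0,0],[0,0,-0.08,0,0,0],[0,0,-0.08,0,0,0]]'
python3 - <<'E'
from h import *
s=bot.read_state(); print(s["time_s"],s["position"].round(4),np.degrees(np.arctan2(s["tcp_rot"][1,1],s["tcp_rot"][0,1])),s["force"],s["tcp_rot"].round(4))
E
```

```text
time_s: 8.98
position: [0.5225, -0.034, 0.1496]
tcp_rot: [[0.18, 0.984, 0.002], [0.984, -0.18, -0.001], [-0.0, 0.002, -1.0]]
force: [1.0, -0.1, -6.5]
opening: 0.619
grasp_force: 30.0
8.9833 [ 0.5225 -0.034   0.1496] -10.352918112228792 [ 0.97419714 -0.14473796 -6.47378445] [[ 1.797e-01  9.837e-01  2.300e-03]
 [ 9.837e-01 -1.797e-01 -7.000e-04]
 [-2.000e-04  2.400e-03 -1.000e+00]]
```

```bash

python3 -m handwheel '[[-0.0015,-0.001,0,0,0,0],[-0.0015,-0.001,-0.01,0,0,0],[-0.0015,-0.001,-0.02,0,0,0],[-0.0015,-0.001,-0.03,0,0,0],[-0.0015,-0.001,-0.04,0,0,0],[-0.0015,-0.001,-0.05,0,0,0],[-0.0015,-0.001,-0.055,0,0,0],[-0.0015,-0.001,-0.055,0,0,0]]'
python3 -m handwheel '[[0,0,-0.005,0,0,0],[0,0,-0.01,0,0,0],[0,0,-0.015,0,0,0],[0,0,-0.02,0,0,0],[0,0,-0.025,0,0,0],[0,0,-0.03,0,0,0],[0,0,-0.03,0,0,0],[0,0,-0.03,0,0,0]]'
```

```text
time_s: 9.65
position: [0.519, -0.0346, 0.0917]
tcp_rot: [[0.18, 0.984, -0.004], [0.984, -0.18, 0.001], [0.0, -0.004, -1.0]]
force: [-0.0, 0.5, -5.8]
opening: 0.616
grasp_force: 30.0
time_s: 10.32
position: [0.5199, -0.0348, 0.0632]
tcp_rot: [[0.18, 0.984, -0.001], [0.984, -0.18, 0.0], [0.0, -0.001, -1.0]]
force: [-0.7, -0.3, -5.9]
opening: 0.617
grasp_force: 30.0
```

```bash

python3 -m handwheel '[[0.001,0,-0.002,0,0,0],[0.001,0,-0.004,0,0,0],[0.001,0,-0.006,0,0,0],[0.001,0,-0.007,0,0,0],[0.001,0,-0.0075,0,0,0],[0.001,0,-0.0075,0,0,0],[0.001,0,-0.0075,0,0,0],[0.001,0,-0.0075,0,0,0]]'
python3 -m handwheel '[[0,0,0,0,0,0],[0,0,0,0,0,0],[0,0,0,0,0,0],[0,0,0,0,0,0],[0,0,0,0,0,0],[0,0,0,0,0,0],[0,0,0,0,0,0],[0,0,0,0,0,0]]' 1
python3 -m handwheel '[[0,0,0.04,0,0,0],[0,0,0.08,0,0,0],[0,0,0.12,0,0,0],[0,0,0.16,0,0,0],[0,0,0.2,0,0,0],[0,0,0.24,0,0,0],[0,0,0.26,0,0,0],[0,0,0.26,0,0,0]]'
python3 - <<'E'
from fit import *
v=cap("wrist"); im=v[0].copy()
s=bot.read_state(); print(s["time_s"],s["position"].round(4))
H,S,V=[cv2.cvtColor(v[0],cv2.COLOR_BGR2HSV)[...,i].astype(int) for i in range(3)]
G=(H>60)&(H<92)&(S>60)|((S<90)&(V<140))
yel=cv2.dilate(((H>=20)&(H<35)&(S>150)).astype(np.uint8),np.ones((3,3)))
x,f=rectfit(v,G,yel,(.521,-.035,np.radians(-10.4)),(-.027,.027,-.048,.048),.056,(-.036,.036,-.055,.052))
print("body",x.round(4),np.degrees(x[2]),f)
for y in(0,):
  C=cloud(v); u=proj(v,[[.521+dx,-.035+dy,.056] for dx in(-.02,.02) for dy in(-.03,.03)]).astype(int); print([C[b,a,2].round(4) for a,b in u])
cv2.imwrite("pics/w5.png",cv2.resize(im[60:330,200:460],None,fx=2,fy=2))
E
```

```text
time_s: 10.98
position: [0.5211, -0.0348, 0.0561]
tcp_rot: [[0.18, 0.984, 0.0], [0.984, -0.18, -0.0], [-0.0, 0.0, -1.0]]
force: [0.8, 0.1, -5.7]
opening: 0.619
grasp_force: 30.0
time_s: 11.65
position: [0.5211, -0.0348, 0.0561]
tcp_rot: [[0.18, 0.984, 0.0], [0.984, -0.18, -0.0], [-0.0, 0.0, -1.0]]
force: [-0.1, 0.1, -0.6]
opening: 0.995
grasp_force: 0.0
time_s: 12.32
position: [0.5238, -0.0355, 0.3218]
tcp_rot: [[0.18, 0.984, 0.012], [0.984, -0.18, -0.003], [-0.001, 0.012, -1.0]]
force: [-0.0, -0.3, -0.6]
opening: 0.999
grasp_force: 0.0
12.3667 [ 0.5223 -0.0351  0.3188]
body [ 0.5236 -0.0342 -0.1803] -10.332495800559947 0.015454470179975033
[np.float64(0.0556), np.float64(0.0172), np.float64(0.0559), np.float64(0.0556)]
```

View pics/w5.png

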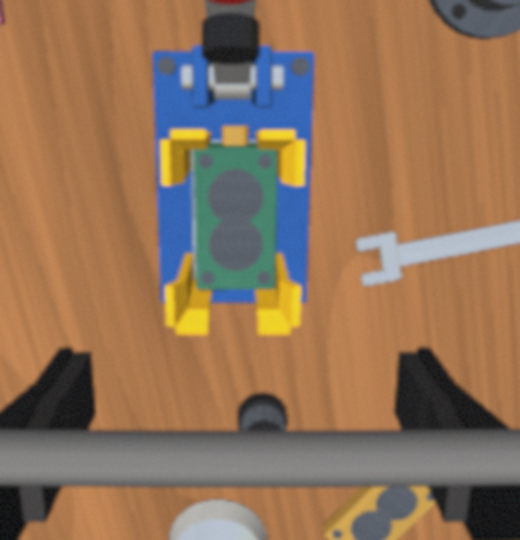

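The body is seated: its top depth reads 56 mm, it is square, and it sits between the guides at (235,215) in the crop. Next, the spacer.

```bash

python3 -m handwheel '[[0.007,-0.037,0,0,0,-0.05],[0.014,-0.075,0,0,0,-0.1],[0.021,-0.112,0,0,0,-0.15],[0.028,-0.15,0,0,0,-0.2],[0.035,-0.187,0,0,0,-0.25],[0.042,-0.224,-0.01,0,0,-0.3],[0.05,-0.262,-0.02,0,0,-0.337],[0.056,-0.297,-0.03,0,0,-0.337]]'
python3 -m handwheel '[[0,0,-0.02,0,0,0],[0,0,-0.05,0,0,0],[0,0,-0.07,0,0,0],[0,0,-0.07,0,0,0],[0,0,-0.07,0,0,0],[0,0,-0.07,0,0,0],[0,0,-0.07,0,0,0],[0,0,-0.07,0,0,0]]'
python3 - <<'E'
from fit import *
v=cap("wrist"); im=v[0].copy()
s=bot.read_state(); print(s["time_s"],s["position"].round(4),np.degrees(np.arctan2(s["tcp_rot"][1,1],s["tcp_rot"][0,1])))
print(proj(v,[[.593,-.319,.014]]))
C=cloud(v); M=C[...,2]>.006
H,S,V=[cv2.cvtColor(v[0],cv2.COLOR_BGR2HSV)[...,i].astype(int) for i in range(3)]
for M in (M,M&((H>17)|(S<90))):
  x,f=rectfit(v,M,np.zeros_like(H),(.593,-.319,np.radians(-49)),(-.027,.027,-.048,.048),.014,(-.04,.04,-.06,.06))
  print(x.round(4),np.degrees(x[2]),f)
a=x[2];R=np.array([[np.cos(a),-np.sin(a)],[np.sin(a),np.cos(a)]])
P=np.array([(-.027,-.048),(.027,-.048),(.027,.048),(-.027,.048)])@R.T+x[:2]
cv2.polylines(im,[proj(v,np.c_[P,np.full(4,.014)]).round().astype(int)],True,(0,0,255),1)
cv2.imwrite("pics/w6.png",cv2.resize(im[40:300,180:500],None,fx=2,fy=2))
E
```

```text
time_s: 13.03
position: [0.5763, -0.3335, 0.2829]
tcp_rot: [[0.757, 0.654, -0.003], [0.654, -0.757, 0.002], [-0.001, -0.004, -1.0]]
force: [0.8, 0.3, 0.4]
opening: 1.002
grasp_force: 0.0
time_s: 13.7
position: [0.5779, -0.3322, 0.2179]
tcp_rot: [[0.754, 0.657, 0.003], [0.657, -0.754, -0.002], [0.001, 0.003, -1.0]]
force: [-1.1, 0.8, 0.2]
opening: 1.002
grasp_force: 0.0
13.75 [ 0.5778 -0.3321  0.2178] -48.95172957027382
[[320.04612344 163.58879256]]
[ 0.5995 -0.3186 -0.8511] -48.76678883388118 0.009004635736346245
[ 0.5998 -0.3182 -0.8586] -49.19348122705854 0.009312089532613754
```

View pics/w6.png

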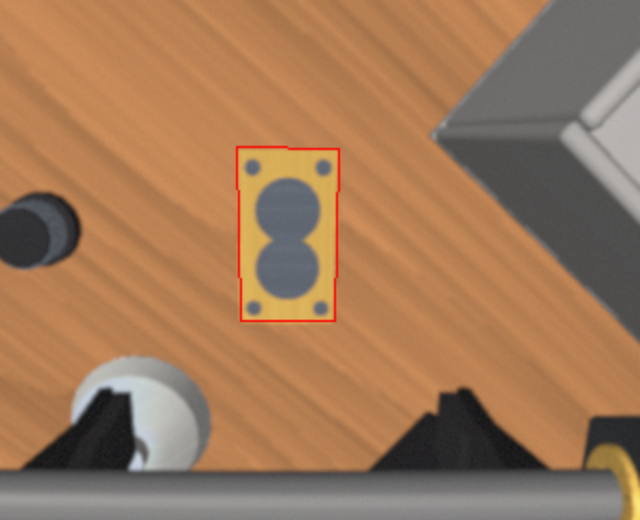

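The outline fits the brass plate at (288,235) in the crop. The grey bin corner is close to where the gripper body would go, so I check clearance first.

```bash
python3 - <<'E'
from h import *
c=np.array([.5987,-.3173]); ty=np.array([.657,-.754]); tx=np.array([.754,.657])
for n in("wrist","top","scene"):
    v=cap(n); C=cloud(v).reshape(-1,3); C=C[(v[1].ravel()>0)]
    a=(C[:,:2]-c)@tx; b=(C[:,:2]-c)@ty
    m=(abs(b)<.13)&(abs(a)<.07)&(C[:,2]>.03)&(C[:,2]<.16)&(b>.03)
    m2=m&(abs(b)<.1)&(abs(a)<.042)
    print(n,m.sum(),m2.sum(), C[m,2].max() if m.any() else 0, [ (round(float(x),3),round(float(y),3),round(float(z),3)) for x,y,z in zip(a[m],b[m],C[m,2])][::max(1,m.sum()//12)])
    q=(C[:,0]>.62)&(C[:,0]<.8)&(C[:,1]<-.3)&(C[:,1]>-.5)&(C[:,2]>.05)
    if q.any(): print("rim min x",np.percentile(C[q,0],1),"max y",np.percentile(C[q,1],99),"z",np.percentile(C[q,2],99))
E
```

```text
wrist 3919 395 0.15999838766249508 [(0.07, 0.092, 0.157), (0.064, 0.087, 0.146), (0.061, 0.085, 0.15), (0.056, 0.081, 0.044), (0.052, 0.082, 0.102), (0.048, 0.086, 0.144), (0.041, 0.094, 0.09), (0.041, 0.095, 0.157), (0.033, 0.104, 0.117), (0.023, 0.117, 0.076), (0.012, 0.128, 0.042), (0.012, 0.128, 0.092), (0.012, 0.129, 0.159)]
rim min x 0.6205321611910012 max y -0.33540990918381297 z 0.30606475590848325
top 105 15 0.1591431859000889 [(0.07, 0.093, 0.155), (0.062, 0.088, 0.149), (0.063, 0.088, 0.118), (0.054, 0.081, 0.148), (0.046, 0.083, 0.151), (0.049, 0.079, 0.139), (0.055, 0.084, 0.093), (0.058, 0.084, 0.069), (0.063, 0.089, 0.03), (0.04, 0.091, 0.092), (0.042, 0.086, 0.083), (0.043, 0.085, 0.069), (0.04, 0.088, 0.052), (0.038, 0.09, 0.04)]
rim min x 0.6206811506381403 max y -0.30324331791505366 z 0.5320646127033568
scene 160 0 0.15988840842644036 [(0.026, 0.124, 0.155), (0.062, 0.079, 0.16), (0.066, 0.09, 0.147), (0.058, 0.08, 0.135), (0.063, 0.087, 0.124), (0.06, 0.082, 0.115), (0.064, 0.085, 0.104), (0.058, 0.078, 0.093), (0.062, 0.085, 0.08), (0.066, 0.089, 0.068), (0.059, 0.082, 0.056), (0.069, 0.09, 0.047), (0.055, 0.083, 0.03)]
rim min x 0.6208401739874891 max y -0.30199257656335093 z 0.5233979654318973
```

The bin leaves only about 3 mm, so I grip the spacer 9 mm off-centre, away from the bin.

```bash

python3 -m handwheel '[[0.0141,0.0089,0,0,0,0],[0.0141,0.0089,-0.03,0,0,0],[0.0141,0.0089,-0.06,0,0,0],[0.0141,0.0089,-0.09,0,0,0],[0.0141,0.0089,-0.12,0,0,0],[0.0141,0.0089,-0.14,0,0,0],[0.0141,0.0089,-0.15,0,0,0],[0.0141,0.0089,-0.155,0,0,0]]'
python3 -m handwheel '[[0,0,-0.01,0,0,0],[0,0,-0.018,0,0,0],[0,0,-0.025,0,0,0],[0,0,-0.03,0,0,0],[0,0,-0.034,0,0,0],[0,0,-0.034,0,0,0],[0,0,-0.034,0,0,0],[0,0,-0.034,0,0,0]]'
python3 -c "
from rig import bot;s=bot.read_state();print(s['position'].round(4),s['force'].round(1),s['tcp_rot'].round(4))"
```

```text
time_s: 14.57
position: [0.5911, -0.3218, 0.0591]
tcp_rot: [[0.754, 0.657, -0.002], [0.657, -0.754, 0.002], [-0.0, -0.003, -1.0]]
force: [0.1, 0.3, 0.4]
opening: 0.999
grasp_force: 0.0
time_s: 15.23
position: [0.5914, -0.3232, 0.0275]
tcp_rot: [[0.754, 0.656, 0.001], [0.656, -0.754, -0.001], [0.0, 0.001, -1.0]]
force: [-0.8, 0.5, 1.1]
opening: 0.999
grasp_force: 0.0
[ 0.5914 -0.3232  0.0275] [-0.8  0.5  1.1] [[ 7.545e-01  6.563e-01  8.000e-04]
 [ 6.563e-01 -7.545e-01 -6.000e-04]
 [ 2.000e-04  9.000e-04 -1.000e+00]]
```

```bash

python3 -m handwheel '[[0,0,0,0,0,0],[0,0,0,0,0,0],[0,0,0,0,0,0],[0,0,0,0,0,0],[0,0,0,0,0,0],[0,0,0,0,0,0],[0,0,0.01,0,0,0],[0,0,0.03,0,0,0]]' -1
python3 -m handwheel '[[0,0,0.04,0,0,0],[0,0,0.08,0,0,0],[-0.005,0.02,0.12,0,0,0.04],[-0.015,0.05,0.13,0,0,0.09],[-0.025,0.085,0.13,0,0,0.14],[-0.035,0.12,0.13,0,0,0.19],[-0.045,0.155,0.13,0,0,0.24],[-0.055,0.19,0.13,0,0,0.28]]'
python3 -m handwheel '[[-0.01,0.03,0,0,0,0.03],[-0.0165,0.06,0,0,0,0.057],[-0.0165,0.08,0,0,0,0.057],[-0.0165,0.089,0,0,0,0.057],[-0.0165,0.089,0,0,0,0.057],[-0.0165,0.089,0,0,0,0.057],[-0.0165,0.089,0,0,0,0.057],[-0.0165,0.089,0,0,0,0.057]]'
python3 - <<'E'
from h import *
s=bot.read_state(); print(s["time_s"],s["position"].round(4),np.degrees(np.arctan2(s["tcp_rot"][1,1],s["tcp_rot"][0,1])),s["force"])
v=cap("wrist"); cv2.imwrite("pics/w7.png",cv2.resize(v[0][100:350,200:450],None,fx=2,fy=2))
E
```

```text
time_s: 15.9
position: [0.5887, -0.3211, 0.0543]
tcp_rot: [[0.754, 0.656, -0.006], [0.656, -0.754, 0.005], [-0.002, -0.008, -1.0]]
force: [-0.9, 0.3, -4.0]
opening: 0.613
grasp_force: 30.0
time_s: 16.57
position: [0.5347, -0.1312, 0.1874]
tcp_rot: [[0.287, 0.958, -0.001], [0.958, -0.287, 0.0], [0.0, -0.001, -1.0]]
force: [0.1, 1.1, -4.0]
opening: 0.618
grasp_force: 30.0
time_s: 17.23
position: [0.5202, -0.0454, 0.1871]
tcp_rot: [[0.181, 0.983, 0.001], [0.983, -0.181, -0.001], [-0.0, 0.001, -1.0]]
force: [-0.1, 0.6, -3.1]
opening: 0.617
grasp_force: 30.0
17.2333 [ 0.5202 -0.0454  0.1871] -10.449629688841997 [-0.09368422  0.63463711 -3.13764673]
```

View pics/w7.png

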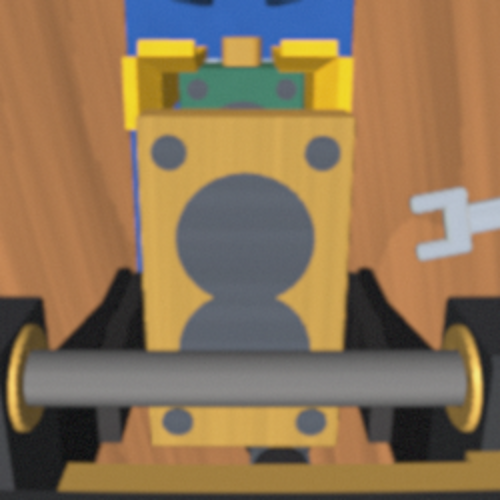

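The held spacer lines up with the guides, and the guide pair centre (238) matches the plate centre (245). Lowering it.

```bash

python3 -m handwheel '[[-0.0009,0.0013,-0.01,0,0,0.0008],[-0.0009,0.0013,-0.025,0,0,0.0008],[-0.0009,0.0013,-0.04,0,0,0.0008],[-0.0009,0.0013,-0.05,0,0,0.0008],[-0.0009,0.0013,-0.06,0,0,0.0008],[-0.0009,0.0013,-0.065,0,0,0.0008],[-0.0009,0.0013,-0.07,0,0,0.0008],[-0.0009,0.0013,-0.075,0,0,0.0008]]'
python3 -m handwheel '[[0,0,-0.005,0,0,0],[0,0,-0.01,0,0,0],[0,0,-0.015,0,0,0],[0,0,-0.019,0,0,0],[0,0,-0.023,0,0,0],[0,0,-0.026,0,0,0],[0,0,-0.026,0,0,0],[0,0,-0.026,0,0,0]]'
```

```text
time_s: 17.95
position: [0.5192, -0.0429, 0.1118]
tcp_rot: [[0.179, 0.984, 0.001], [0.984, -0.179, -0.0], [-0.0, 0.001, -1.0]]
force: [0.0, -0.4, -3.3]
opening: 0.618
grasp_force: 30.0
time_s: 18.62
position: [0.5187, -0.0426, 0.0859]
tcp_rot: [[0.178, 0.984, -0.0], [0.984, -0.178, 0.0], [0.0, -0.0, -1.0]]
force: [0.4, 0.4, -4.1]
opening: 0.617
grasp_force: 30.0
```

```bash

python3 -m handwheel '[[0,-0.001,-0.0008,0,0,0],[0,-0.001,-0.0015,0,0,0],[0,-0.001,-0.002,0,0,0],[0,-0.001,-0.0025,0,0,0],[0,-0.001,-0.003,0,0,0],[0,-0.001,-0.003,0,0,0],[0,-0.001,-0.003,0,0,0],[0,-0.001,-0.003,0,0,0]]'
python3 -m handwheel '[[0,0,0,0,0,0],[0,0,0,0,0,0],[0,0,0,0,0,0],[0,0,0,0,0,0],[0,0,0,0,0,0],[0,0,0,0,0,0],[0,0,0,0,0,0],[0,0,0,0,0,0]]' 1
python3 -m handwheel '[[0,0,0.04,0,0,0],[0,0,0.08,0,0,0],[0,0,0.12,0,0,0],[0,0,0.16,0,0,0],[0,0,0.2,0,0,0],[0,0,0.23,0,0,0],[0,0,0.25,0,0,0],[0,0,0.25,0,0,0]]'
python3 - <<'E'
from fit import *
v=cap("wrist"); im=v[0].copy(); s=bot.read_state(); print(s["time_s"],s["position"].round(4))
H,S,V=[cv2.cvtColor(v[0],cv2.COLOR_BGR2HSV)[...,i].astype(int) for i in range(3)]
C=cloud(v); u=proj(v,[[.5215+dx*.984+dy*.18,-.0345-dx*.18+dy*.984,.07] for dx in(-.018,.018) for dy in(-.035,0,.03)]).astype(int); print([C[b,a,2].round(4) for a,b in u])
M=(abs(C[...,2]-.07)<.008)
x,f=rectfit(v,M,np.zeros_like(H),(.522,-.035,np.radians(-10.4)),(-.027,.027,-.048,.048),.07,(-.04,.04,-.028,.028))
print("spacer",x.round(4),np.degrees(x[2]),f)
cv2.imwrite("pics/w8.png",cv2.resize(im[60:330,200:460],None,fx=2,fy=2))
E
```

```text
time_s: 19.28
position: [0.5188, -0.0436, 0.0832]
tcp_rot: [[0.178, 0.984, 0.0], [0.984, -0.178, -0.0], [-0.0, 0.0, -1.0]]
force: [0.0, 0.4, -2.4]
opening: 0.613
grasp_force: 30.0
time_s: 19.95
position: [0.5188, -0.0437, 0.0831]
tcp_rot: [[0.178, 0.984, 0.0], [0.984, -0.178, -0.0], [-0.0, 0.0, -1.0]]
force: [0.1, -0.1, 0.5]
opening: 0.994
grasp_force: 0.0
time_s: 20.62
position: [0.5211, -0.0442, 0.3383]
tcp_rot: [[0.178, 0.984, 0.011], [0.984, -0.178, -0.003], [-0.001, 0.011, -1.0]]
force: [0.3, 0.7, 0.0]
opening: 1.001
grasp_force: 0.0
20.6667 [ 0.5198 -0.0439  0.3356]
[np.float64(0.0706), np.float64(0.0705), np.float64(0.0704), np.float64(0.0698), np.float64(0.0703), np.float64(0.0693)]
spacer [ 0.5226 -0.0356 -0.1645] -9.425392942226013 0.008421486243605614
```

View pics/w8.png

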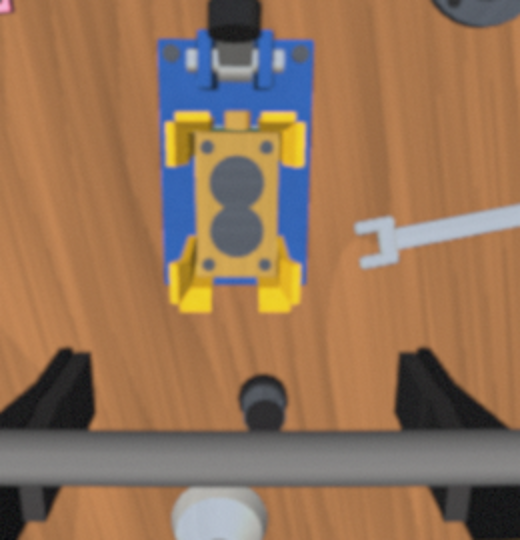

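The spacer is seated: its top reads 70 mm, level and square, at (237,205) in the crop. Now the cover.

```bash

python3 -m handwheel '[[0.01,0.039,0,0,0,0.06],[0.02,0.078,0,0,0,0.12],[0.03,0.117,0,0,0,0.18],[0.04,0.156,0,0,0,0.24],[0.05,0.195,0,0,0,0.3],[0.06,0.234,0,0,0,0.36],[0.07,0.273,0,0,0,0.42],[0.08,0.312,0,0,0,0.48]]'
python3 -m handwheel '[[0.003,0.02,-0.02,0,0,0.027],[0.003,0.022,-0.05,0,0,0.027],[0.003,0.022,-0.08,0,0,0.027],[0.003,0.022,-0.11,0,0,0.027],[0.003,0.022,-0.115,0,0,0.027],[0.003,0.022,-0.115,0,0,0.027],[0.003,0.022,-0.115,0,0,0.027],[0.003,0.022,-0.115,0,0,0.027]]'
python3 - <<'E'
from fit import *
v=cap("wrist"); im=v[0].copy()
s=bot.read_state(); print(s["time_s"],s["position"].round(4),np.degrees(np.arctan2(s["tcp_rot"][1,1],s["tcp_rot"][0,1])))
C=cloud(v); H,S,V=[cv2.cvtColor(v[0],cv2.COLOR_BGR2HSV)[...,i].astype(int) for i in range(3)]
for M in (C[...,2]>.005,(S<60)):
  x,f=rectfit(v,M,np.zeros_like(H),(.587,.303,np.radians(47.7)),(-.027,.027,-.048,.048),.012,(-.04,.04,-.06,.06))
  print(x.round(4),np.degrees(x[2]),f)
a=x[2];R=np.array([[np.cos(a),-np.sin(a)],[np.sin(a),np.cos(a)]])
P=np.array([(-.027,-.048),(.027,-.048),(.027,.048),(-.027,.048)])@R.T+x[:2]
cv2.polylines(im,[proj(v,np.c_[P,np.full(4,.012)]).round().astype(int)],True,(0,0,255),1)
cv2.imwrite("pics/w9.png",cv2.resize(im[40:300,180:500],None,fx=2,fy=2))
E
```

```text
time_s: 21.33
position: [0.5979, 0.2701, 0.3305]
tcp_rot: [[-0.708, 0.706, -0.004], [0.706, 0.708, -0.001], [0.002, -0.004, -1.0]]
force: [0.5, 0.4, 0.3]
opening: 0.999
grasp_force: 0.0
time_s: 22.0
position: [0.603, 0.2905, 0.2198]
tcp_rot: [[-0.741, 0.672, 0.003], [0.672, 0.741, 0.001], [-0.002, 0.003, -1.0]]
force: [-0.1, 0.3, 1.2]
opening: 0.997
grasp_force: 0.0
22.05 [0.6031 0.2906 0.2203] 47.81170345358131
[0.586 0.3   0.854] 48.93291437635924 0.008338906802237034
[0.5857 0.2997 0.8508] 48.74571023447785 0.008085714653134346
```

View pics/w9.png

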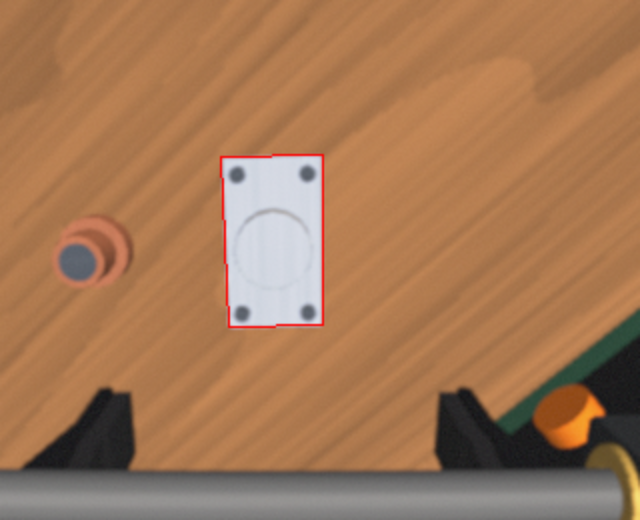

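The outline fits the aluminium cover at (275,240), hub up. The copper nipple is at (95,250), clear of the fingers. Grasping the cover.

```bash

python3 -m handwheel '[[-0.0183,0.0081,0,0,0,0.0087],[-0.0183,0.0081,-0.03,0,0,0.0087],[-0.0183,0.0081,-0.06,0,0,0.0087],[-0.0183,0.0081,-0.09,0,0,0.0087],[-0.0183,0.0081,-0.12,0,0,0.0087],[-0.0183,0.0081,-0.14,0,0,0.0087],[-0.0183,0.0081,-0.15,0,0,0.0087],[-0.0183,0.0081,-0.155,0,0,0.0087]]'
python3 -m handwheel '[[0,0,-0.01,0,0,0],[0,0,-0.018,0,0,0],[0,0,-0.025,0,0,0],[0,0,-0.03,0,0,0],[0,0,-0.035,0,0,0],[0,0,-0.037,0,0,0],[0,0,-0.037,0,0,0],[0,0,-0.037,0,0,0]]'
python3 -c "
from rig import bot;s=bot.read_state();print(s['position'].round(4),s['force'].round(1),s['tcp_rot'].round(4))"
```

```text
time_s: 22.72
position: [0.5837, 0.2984, 0.0628]
tcp_rot: [[-0.753, 0.659, 0.0], [0.659, 0.753, 0.0], [0.0, 0.0, -1.0]]
force: [-0.7, 0.3, -0.4]
opening: 1.0
grasp_force: 0.0
time_s: 23.38
position: [0.5836, 0.2985, 0.0262]
tcp_rot: [[-0.753, 0.658, 0.0], [0.658, 0.753, 0.0], [-0.0, 0.0, -1.0]]
force: [0.5, -0.4, -0.6]
opening: 1.001
grasp_force: 0.0
[0.5836 0.2985 0.0262] [ 0.5 -0.4 -0.6] [[-7.527e-01  6.583e-01  4.000e-04]
 [ 6.583e-01  7.527e-01  1.000e-04]
 [-2.000e-04  3.000e-04 -1.000e+00]]
```

```bash

python3 -m handwheel '[[0,0,0,0,0,0],[0,0,0,0,0,0],[0,0,0,0,0,0],[0,0,0,0,0,0],[0,0,0,0,0,0],[0,0,0,0,0,0],[0,0,0.01,0,0,0],[0,0,0.03,0,0,0]]' -1
python3 -m handwheel '[[0,0,0.035,0,0,0],[0,0,0.07,0,0,0],[0,0,0.105,0,0,0],[0,0,0.14,0,0,0],[0,0,0.175,0,0,0],[0,0,0.21,0,0,0],[0,0,0.245,0,0,0],[0,0,0.28,0,0,0]]'
python3 -m handwheel '[[-0.005,-0.025,0.005,0,0,-0.05],[-0.01,-0.06,0.005,0,0,-0.11],[-0.02,-0.1,0.005,0,0,-0.17],[-0.027,-0.14,0.005,0,0,-0.23],[-0.035,-0.18,0.005,0,0,-0.29],[-0.042,-0.22,0.005,0,0,-0.35],[-0.05,-0.26,0.005,0,0,-0.41],[-0.055,-0.295,0.005,0,0,-0.46]]'
python3 -m handwheel '[[-0.007,-0.02,0,0,0,-0.04],[-0.0076,-0.0375,0,0,0,-0.057],[-0.0076,-0.0375,-0.04,0,0,-0.057],[-0.0076,-0.0375,-0.08,0,0,-0.057],[-0.0076,-0.0375,-0.11,0,0,-0.057],[-0.0076,-0.0375,-0.13,0,0,-0.057],[-0.0076,-0.0375,-0.14,0,0,-0.057],[-0.0076,-0.0375,-0.14,0,0,-0.057]]'
python3 - <<'E'
from h import *
s=bot.read_state(); print(s["time_s"],s["position"].round(4),np.degrees(np.arctan2(s["tcp_rot"][1,1],s["tcp_rot"][0,1])),s["force"])
v=cap("wrist"); cv2.imwrite("pics/w10.png",cv2.resize(v[0][0:350,150:500],None,fx=1.6,fy=1.6))
E
```

```text
time_s: 24.05
position: [0.5806, 0.2975, 0.0535]
tcp_rot: [[-0.753, 0.658, -0.008], [0.658, 0.753, -0.002], [0.004, -0.007, -1.0]]
force: [0.2, 0.7, -3.5]
opening: 0.616
grasp_force: 30.0
time_s: 24.72
position: [0.5821, 0.298, 0.3374]
tcp_rot: [[-0.753, 0.658, -0.002], [0.658, 0.753, -0.001], [0.001, -0.002, -1.0]]
force: [1.4, 0.2, -3.6]
opening: 0.618
grasp_force: 30.0
time_s: 25.38
position: [0.5261, 0.0015, 0.3409]
tcp_rot: [[0.074, 0.997, -0.003], [0.997, -0.074, -0.0], [-0.0, -0.003, -1.0]]
force: [-0.1, -0.2, -3.6]
opening: 0.617
grasp_force: 30.0
time_s: 26.05
position: [0.5188, -0.0335, 0.1989]
tcp_rot: [[0.181, 0.983, -0.006], [0.983, -0.181, 0.002], [0.001, -0.006, -1.0]]
force: [-0.8, 0.8, -2.8]
opening: 0.614
grasp_force: 30.0
26.05 [ 0.5188 -0.0335  0.1989] -10.424403131298815 [-0.75560577  0.79337058 -2.81495859]
```

I have already viewed 11 pictures, one over the limit of 10, so I view no more and go by numbers from here. Lowering the cover.

```bash

python3 -m handwheel '[[0.0005,0,-0.01,0,0,0],[0.0005,0,-0.025,0,0,0],[0.0005,0,-0.04,0,0,0],[0.0005,0,-0.05,0,0,0],[0.0005,0,-0.06,0,0,0],[0.0005,0,-0.065,0,0,0],[0.0005,0,-0.07,0,0,0],[0.0005,0,-0.07,0,0,0]]'
python3 -m handwheel '[[0,0,-0.005,0,0,0],[0,0,-0.01,0,0,0],[0,0,-0.015,0,0,0],[0,0,-0.019,0,0,0],[0,0,-0.023,0,0,0],[0,0,-0.026,0,0,0],[0,0,-0.026,0,0,0],[0,0,-0.026,0,0,0]]'
```

```text
time_s: 26.77
position: [0.5212, -0.034, 0.1305]
tcp_rot: [[0.181, 0.984, -0.001], [0.984, -0.181, 0.0], [0.0, -0.001, -1.0]]
force: [-0.1, 0.1, -4.1]
opening: 0.613
grasp_force: 30.0
time_s: 27.43
position: [0.5213, -0.0344, 0.1047]
tcp_rot: [[0.181, 0.984, -0.0], [0.984, -0.181, -0.0], [-0.0, -0.0, -1.0]]
force: [0.0, -2.8, -4.0]
opening: 0.619
grasp_force: 30.0
```

```bash

python3 -m handwheel '[[0,-0.001,-0.0015,0,0,0],[0,-0.001,-0.003,0,0,0],[0,-0.001,-0.0045,0,0,0],[0,-0.001,-0.006,0,0,0],[0,-0.001,-0.0075,0,0,0],[0,-0.001,-0.0085,0,0,0],[0,-0.001,-0.0085,0,0,0],[0,-0.001,-0.0085,0,0,0]]'
```

```text
time_s: 28.1
position: [0.5213, -0.0348, 0.0968]
tcp_rot: [[0.181, 0.984, -0.0], [0.984, -0.181, 0.0], [0.0, -0.0, -1.0]]
force: [-0.6, 1.7, 0.4]
opening: 0.617
grasp_force: 30.0
```

Landed: the force rose to about 0 at z = 0.097. Open, retreat, and verify the cover and the clamp ball.

```bash

python3 -m handwheel '[[0,0,0,0,0,0],[0,0,0,0,0,0],[0,0,0,0,0,0],[0,0,0,0,0,0],[0,0,0,0,0,0],[0,0,0,0,0,0],[0,0,0,0,0,0],[0,0,0,0,0,0]]' 1
python3 -m handwheel '[[0,0,0.03,0,0,0],[0,0,0.07,0,0,0],[0,0,0.11,0,0,0],[0,0,0.15,0,0,0],[0,0,0.19,0,0,0],[0,0,0.22,0,0,0],[0,0,0.25,0,0,0],[0,0,0.25,0,0,0]]'
python3 - <<'E'
from fit import *
v=cap("wrist"); s=bot.read_state(); print(s["time_s"],s["position"].round(4))
C=cloud(v); A=lambda dx,dy,z:[.5215+dx*.984+dy*.18,-.0345-dx*.18+dy*.984,z]
for z,L in((.102,[(0,0),(-.012,0),(.012,0),(0,-.012),(0,.012)]),(.082,[(-.018,-.035),(.018,-.035),(-.018,.038),(.018,.038)])):
    u=proj(v,[A(a,b,z) for a,b in L]).astype(int); print(z,[C[b,a,2].round(4) for a,b in u])
S=cv2.cvtColor(v[0],cv2.COLOR_BGR2HSV)[...,1]
M=(C[...,2]>.074)&(S<70)
x,f=rectfit(v,M,np.zeros_like(S),(.522,-.035,np.radians(-10.4)),(-.027,.027,-.048,.048),.082,(-.04,.04,-.028,.028)); print("cover",x.round(4),np.degrees(x[2]),f)
def red(im):
    h=cv2.cvtColor(im,cv2.COLOR_BGR2HSV).astype(int); return ((h[...,0]<6)|(h[...,0]>174))&(h[...,1]>150)
Q=C[red(v[0])&(abs(C[...,0]-.545)<.06)&(abs(C[...,1]-.09)<.08)&(C[...,2]>.15)]
for n in("wrist","scene","top"):
    w=v if n=="wrist" else cap(n); c=cloud(w); q=c[red(w[0])&(abs(c[...,0]-.545)<.06)&(abs(c[...,1]-.09)<.08)&(c[...,2]>.15)]
    if len(q)>8:
        f=np.linalg.lstsq(np.c_[2*q,np.ones(len(q))],(q**2).sum(1),rcond=None)[0]; print(n,len(q),q.mean(0).round(4),q.max(0).round(4),q.min(0).round(4),"sphere",f[:3].round(4),np.sqrt(f[3]+f[:3]@f[:3]).round(4))
E
```

```text
time_s: 28.77
position: [0.5214, -0.0351, 0.0966]
tcp_rot: [[0.181, 0.984, 0.0], [0.984, -0.181, -0.0], [-0.0, 0.0, -1.0]]
force: [0.0, 0.2, -0.5]
opening: 0.993
grasp_force: 0.0
time_s: 29.43
position: [0.5244, -0.0357, 0.3533]
tcp_rot: [[0.181, 0.983, 0.013], [0.984, -0.181, -0.004], [-0.001, 0.014, -1.0]]
force: [1.2, -0.4, 0.1]
opening: 1.002
grasp_force: 0.0
29.4833 [ 0.523  -0.0354  0.3502]
0.102 [np.float64(0.1014), np.float64(0.1011), np.float64(0.1026), np.float64(0.1008), np.float64(0.1021)]
0.082 [np.float64(0.0825), np.float64(0.0813), np.float64(0.0857), np.float64(0.0868)]
cover [ 0.5233 -0.0373 -0.1669] -9.56498747054985 0.009383351542055607
wrist 1653 [0.5432 0.0832 0.2653] [0.5585 0.1    0.4902] [0.5283 0.0425 0.2508] sphere [0.5402 0.0685 0.375 ] 0.1151
scene 84 [0.5466 0.0924 0.2573] [0.5587 0.1044 0.2675] [0.5328 0.0625 0.2217] sphere [0.5403 0.082  0.2481] 0.0195
top 65 [0.5386 0.0823 0.2611] [0.5536 0.0959 0.2688] [0.5254 0.0693 0.2517] sphere [0.5392 0.0831 0.255 ] 0.0129
```

```bash
cat > plane.py <<'E'
from h import *
def run():
    v=cap("wrist"); C=cloud(v); S=cv2.cvtColor(v[0],cv2.COLOR_BGR2HSV)[...,1]
    d=C[...,:2]-[.5215,-.0355]; a=d@[.983,-.181]; b=d@[.181,.983]; ok=(S<70)
    for nm,m in(("hub",ok&(np.hypot(a,b)<.017)&(C[...,2]>.09)),("flange",ok&(abs(a)<.022)&(abs(b)<.043)&(np.hypot(a,b)>.025)&(abs(C[...,2]-.082)<.008)&(abs(b)>.027))):
        q=np.c_[a[m],b[m],np.ones(m.sum())]; r=np.linalg.lstsq(q,C[m][:,2],rcond=None)[0]; print(nm,m.sum(),"slopes x,y",r.round(4))
        if nm=="flange":
            for s in(-1,1):
                k=m&(b*s>0); print(s,k.sum(),np.median(C[k][:,2]).round(4) if k.any() else None)
    s=bot.read_state(); print(s["time_s"],s["position"].round(4))
run()
E
python3 plane.py
```

```text
hub 574 slopes x,y [-0.0053  0.0031  0.1019]
flange 809 slopes x,y [-0.0075 -0.0006  0.0826]
-1 373 0.0822
1 436 0.0821
29.6333 [ 0.5203 -0.0347  0.3452]
```

The cover is flat: both flange ends at 82 mm, hub top at 102 mm, and horizontally consistent. For the clamp, I close the fingers, drop them behind the ball, and push it horizontally over the top.

```bash

python3 -m handwheel '[[0.006,0.033,0,0,0,0],[0.012,0.066,0,0,0,0],[0.018,0.1,0,0,0,0],[0.024,0.13,0,0,0,0],[0.03,0.163,0,0,0,0],[0.03,0.163,0,0,0,0],[0.03,0.163,0,0,0,0],[0.03,0.163,0,0,0,0]]' -1
python3 -m handwheel '[[0,0,-0.02,0,0,0],[0,0,-0.04,0,0,0],[0,0,-0.06,0,0,0],[0,0,-0.075,0,0,0],[0,0,-0.084,0,0,0],[0,0,-0.084,0,0,0],[0,0,-0.084,0,0,0],[0,0,-0.084,0,0,0]]'
```

```text
time_s: 30.3
position: [0.5505, 0.1277, 0.3447]
tcp_rot: [[0.18, 0.984, -0.004], [0.984, -0.18, -0.001], [-0.002, -0.004, -1.0]]
force: [0.3, -0.0, 0.2]
opening: 0.477
grasp_force: 0.0
time_s: 30.97
position: [0.5521, 0.1274, 0.2634]
tcp_rot: [[0.182, 0.983, 0.002], [0.983, -0.182, -0.0], [0.0, 0.002, -1.0]]
force: [0.2, 0.1, -0.1]
opening: 0.007
grasp_force: 0.0
```

```bash

python3 -m handwheel '[[-0.0015,-0.007,0,0,0,0],[-0.003,-0.015,0,0,0,0],[-0.0045,-0.023,0,0,0,0],[-0.006,-0.031,0,0,0,0],[-0.0075,-0.039,0,0,0,0],[-0.009,-0.047,0,0,0,0],[-0.0105,-0.055,0,0,0,0],[-0.0115,-0.06,0,0,0,0]]'
python3 -m handwheel '[[-0.0015,-0.007,0,0,0,0],[-0.003,-0.014,0,0,0,0],[-0.0045,-0.021,-0.001,0,0,0],[-0.006,-0.028,-0.002,0,0,0],[-0.0075,-0.035,-0.003,0,0,0],[-0.009,-0.042,-0.004,0,0,0],[-0.0105,-0.05,-0.005,0,0,0],[-0.011,-0.056,-0.006,0,0,0]]'
cat > ball.py <<'E'
from h import *
for n in("scene","top"):
    w=cap(n); c=cloud(w); h=cv2.cvtColor(w[0],cv2.COLOR_BGR2HSV).astype(int); r=((h[...,0]<6)|(h[...,0]>174))&(h[...,1]>150)
    q=c[r&(abs(c[...,0]-.53)<.07)&(abs(c[...,1])<.14)&(c[...,2]>.05)]
    print(n,len(q), len(q) and (np.median(q,0).round(4),((q[:,:2]-[.537,.0537])@[.18,.984]).mean().round(4),q[:,2].max().round(4)))
s=bot.read_state(); print(s["time_s"],s["position"].round(4),s["force"].round(2))
E
python3 ball.py
```

```text
time_s: 31.63
position: [0.5396, 0.0666, 0.2625]
tcp_rot: [[0.181, 0.983, -0.0], [0.983, -0.181, -0.001], [-0.001, -0.0, -1.0]]
force: [0.2, 1.8, 0.6]
opening: -0.0
grasp_force: 0.6
time_s: 32.3
position: [0.5282, 0.0111, 0.2562]
tcp_rot: [[0.181, 0.984, -0.001], [0.984, -0.181, -0.0], [-0.0, -0.001, -1.0]]
force: [0.3, 0.6, -0.5]
opening: 0.003
grasp_force: 0.5
scene 26 (array([ 0.5357, -0.0094,  0.2448]), np.float64(-0.0625), np.float64(0.2736))
top 0 0
32.4 [0.5286 0.0107 0.2563] [1.14 1.12 0.14]
```

```bash

python3 -m handwheel '[[-0.001,-0.007,-0.001,0,0,0],[-0.002,-0.014,-0.002,0,0,0],[-0.002,-0.014,-0.002,0,0,0],[-0.002,-0.014,-0.002,0,0,0],[-0.002,-0.014,-0.002,0,0,0],[-0.002,-0.014,-0.002,0,0,0],[-0.002,-0.014,-0.002,0,0,0],[-0.002,-0.014,-0.002,0,0,0]]'
python3 -m handwheel '[[0,0,0.03,0,0,0],[0,0.02,0.06,0,0,0],[0,0.04,0.09,0,0,0],[0,0.06,0.1,0,0,0],[0,0.08,0.1,0,0,0],[0,0.1,0.1,0,0,0],[0,0.12,0.1,0,0,0],[0,0.14,0.1,0,0,0]]'
python3 -m handwheel '[[0,0,0,0,0,0],[0,0,0,0,0,0],[0,0,0,0,0,0],[0,0,0,0,0,0],[0,0,0,0,0,0],[0,0,0,0,0,0],[0,0,0,0,0,0],[0,0,0,0,0,0]]'
python3 ball.py
```

```text
time_s: 33.07
position: [0.5269, -0.0019, 0.2546]
tcp_rot: [[0.18, 0.984, 0.0], [0.984, -0.18, -0.0], [-0.0, 0.0, -1.0]]
force: [-0.0, -0.7, 0.2]
opening: 0.003
grasp_force: 0.0
time_s: 33.73
position: [0.5266, 0.1391, 0.3548]
tcp_rot: [[0.18, 0.984, 0.0], [0.984, -0.18, -0.0], [0.0, 0.0, -1.0]]
force: [0.4, 0.1, 0.1]
opening: 0.001
grasp_force: 0.0
time_s: 34.4
position: [0.5269, 0.1375, 0.3546]
tcp_rot: [[0.182, 0.983, 0.0], [0.983, -0.182, -0.0], [-0.0, 0.0, -1.0]]
force: [-0.6, 0.0, 0.1]
opening: 0.005
grasp_force: 0.0
scene 42 (array([ 0.517 , -0.0763,  0.1299]), np.float64(-0.1315), np.float64(0.1398))
top 37 (array([ 0.5069, -0.0834,  0.132 ]), np.float64(-0.1411), np.float64(0.1424))
34.5 [0.5269 0.1377 0.3546] [ 0.32  0.48 -0.05]
```

```bash

python3 -m handwheel '[[0,0,0,0,0,0],[0,0,0,0,0,0],[0,0,0,0,0,0],[0,0,0,0,0,0],[0,0,0,0,0,0],[0,0,0,0,0,0],[0,0,0,0,0,0],[0,0,0,0,0,0]]'
python3 - <<'E'
from h import *
for n in("wrist","scene","top"):
    v=cap(n); C=cloud(v); d=C[...,:2]-[.537,.0537]; a=d@[.983,-.181]; b=d@[.181,.983]
    m=(abs(a)<.006)&(b<-.02)&(b>-.11)&(C[...,2]>.11)&(C[...,2]<.16)
    if m.sum()>10: r=np.polyfit(b[m],C[m][:,2],1); print(n,m.sum(),"slope",-r[0].round(4),"z at hinge",r[1].round(4))
E
python3 ball.py
```

```text
time_s: 35.17
position: [0.5269, 0.138, 0.3546]
tcp_rot: [[0.181, 0.984, 0.0], [0.984, -0.181, -0.0], [-0.0, 0.0, -1.0]]
force: [0.5, 0.2, 0.1]
opening: 0.003
grasp_force: 0.0
scene 73 slope -0.0064 z at hinge 0.1281
top 74 slope 0.0065 z at hinge 0.125
scene 41 (array([ 0.5164, -0.0753,  0.1306]), np.float64(-0.1314), np.float64(0.1382))
top 37 (array([ 0.5063, -0.0833,  0.1318]), np.float64(-0.1411), np.float64(0.1391))
35.4167 [0.5268 0.138  0.3546] [ 0.12 -0.   -0.28]
```

The arm is level (slope within 0.007 rad) and at rest, and the robot touches nothing.

```bash
python3 -c "
from rig import bot;print(bot.hand_in())"
```

```text
the job is handed in; nothing more can be done
None
```

The pump is assembled and clamped, and I handed it in at about 35 s. My measurements show all three parts seated square and the hold-down arm level and at rest on the hub; hand-in returned no verdict, I did not re-measure the bystanders, and I viewed 11 pictures, one over the limit of 10.

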